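Seat the inspection stage on its kinematic base

TASK

Pick up the T-shaped stage by its grip and set it on the kinematic base the same way round as the base, sliding it lightly along the base by feel until its three ball feet drop fully home into the cone, the groove and the flat, and let go of it. Then bed it in by pressing down on the top of its grip with about 6 newtons for a moment, and take the hand away. Work gently: the stage must never be forced against the base with more than 30 newtons and the small things nearby are left where they lie.

Things in the scene. Friction and masses are not known exactly. Their poses are not given: they have to be found in the camera images.
- stage_grip (a point): Middle of the stage's black bar grip, 40 mm above the lowest points of its ball feet. Axes: z up, x along the crossbar of the T, +y towards the tip of the T's stem. The bar is 40 mm along x and 14 mm along y; its top is 12 mm above this point, the plate's top 22 mm below it.
- stage: The whole stage, loose, 0.42 to 0.58 kg: T-shaped aluminium plate 8 mm thick on three polished 10 mm steel balls. Origin 40 mm below stage_grip, level with the balls' lowest points; same axes. Crossbar 94 mm long, from y -27 to -1 mm; stem 34 mm wide, to y +41 mm. It balances under the grip.
- stage_ball_cone (a point): Centre of the ball under the crossbar end at -x, which goes into the cone: at x -35, y -14 mm from stage_grip, 35 mm below it.
- stage_ball_groove (a point): Centre of the ball under the crossbar end at +x, which goes into the groove: at x +35, y -14 mm from stage_grip, 35 mm below it.
- stage_ball_flat (a point): Centre of the ball under the stem, which goes onto the flat: at x 0, y +28 mm from stage_grip, 35 mm below it.
- bed: The kinematic base, fixed to the bench: grey bed 150 (x) by 230 (y) mm, with a steel seat plate 116 by 124 mm between two lower rails. Origin at the centre of the bed's underside; z up, y along the bed. The plate is firmly clamped up to 14 mm either way of its middle place along y; where is not measured. Its polished flat top, 30 mm above the bench, has friction of about 0.4.
- bed_home (a point): Point of the bed, 20 mm towards -y from its centre, level with the seat plate's top; axes as the bed. With the plate in its middle place: cone at x -35, y 0 mm from here, groove (runs along x) at x +35, y 0, flat at x 0, y +42; all shift together along y with the plate. Cone and groove: 45 degrees, mouth 10 mm. Flat: 3 mm deep in a 15.5 mm hole. The top reaches 42 mm to -y, 82 mm to +y.
- bed_centre (a point): Middle of the bed at the height of the seat plate's top; axes as the bed. The stage fits only with its x and y axes along the bed's. While its balls ride on the plate's top, stage_grip is 40 mm above this height; home, it is 37 mm above it, level. Home lies along the bed's y axis, stage_grip at x 0, y -6 mm from here, plus the unknown shift of -14 to +14 mm. Over 2 mm off along y it may stay on top.
- hex_set_mid (a point): A bystander: green folding hex-key set, 23x78x20 mm, lying on the bench; the point is at its centre. Leave it alone.
- loupe_mid (a point): A bystander: black loupe, 37 mm in diameter, 32 mm high, standing on the bench; the point is at its centre. Leave it alone.
- dish_mid (a point): A bystander: round metal parts dish, 67 mm in diameter, 17 mm high; the point is at its centre. Leave it alone.

How it is judged:
On the way, in this order (a step that is already met when the one before it is completed fails the run):
1. the stage is lifted clear of the bench, in the fingers (height (world z) of stage above 0.02 m and contact force between the fingers and stage above 1 N), for 0.2 s.
2. the stage is home in its seats (down to within 1.2 mm, level) and let go (z of stage in the frame of bed_home between -0.005 and -0.0018 m and angle between stage's own z axis and vertical below 0.02 rad and horizontal distance between stage and bed_home below 0.035 m and angle between the y axis of stage and the y axis of bed, either way round below 0.06 rad and contact force between the fingers and stage below 0.1 N), for 0.3 s.
3. it is pressed down so that its feet bear on the seats with more than 10 N in all (resting, they bear with 6 to 9 N, as the flanks slope), still home and level (contact force between stage and bed above 10 N and z of stage in the frame of bed_home below -0.0018 m and angle between stage's own z axis and vertical below 0.02 rad), for 0.2 s.
At the end, for the whole second after the job is handed in: The stage stands free and at rest on the base with all three balls home: its foot level 3 mm (at least 1.8 mm) below the seat plate's top, level to 0.02 rad, lined up with the base to 0.06 rad (z of stage in the frame of bed_home between -0.005 and -0.0018 m and angle between stage's own z axis and vertical below 0.02 rad and horizontal distance between stage and bed_home below 0.035 m and angle between the y axis of stage and the y axis of bed, either way round below 0.06 rad and linear speed of stage below 0.01 m/s); the robot touches nothing.
It fails at once if the stage is forced against the base with more than 30 N (summed over its feet) (contact force between stage and bed above 30 N).
It fails at once if the hex-key set is moved more than 15 mm (distance of hex_set_mid from where it was at the start of the episode above 0.015 m).
It fails at once if the loupe is moved more than 15 mm (distance of loupe_mid from where it was at the start of the episode above 0.015 m).
It fails at once if the parts dish is moved more than 15 mm (distance of dish_mid from where it was at the start of the episode above 0.015 m).
It also fails if it takes over 64 s, if anything falls off the work surface, if the arm or the gripper's body presses on something with over 40 N, if the wrist force passes 120 N, or if a joint passes its speed limit or range.

ROBOT

A 6-joint arm with a two-finger parallel gripper is mounted at the origin on a cart in front of the work surface, level with it; the furniture and walls round the work are solid. World frame = base frame: x ahead of the robot, y to its left, z up, the work surface at z = 0. Lengths are in m, angles in rad, forces in N, time in s.
With the tool pointing down it reaches from about 0.325 to 0.9 m from the base axis. Payload 6.1 kg.
Tool frame: the origin (TCP) lies at the very end of the fingers, on their centre line; the grasp point (between the pads) lies tcp_to_grasp behind it (tcp_to_grasp is the distance from the TCP to the grasp point, in m); z points along the fingers, y is the line along which they close (so a half turn about z gives the same grasp; the last joint's range is limited). The gripper opens to 85 mm and grips with 20 to 120 N. Pads are 22 mm wide; open, the fingers measure 114 mm over their backs; the gripper's body (76 mm by 85 mm) begins 54 mm behind the grasp point. The pads swing forward as they close: fully open they stand 13 mm farther back than shut.
Start: joints at [1.048, 0.22, 1.526, -0, 1.395, -0.126], TCP at [0.242, 0.576, 0.196] pointing down, gripper open.
Joint ranges: [-2.98, 2.98], [-0.91, 2.08], [0.09, 2.57], [-1.24, 4.39], [0.2, 2.65], [-2.68, 2.68]. Speed limits (rad/s): [2.57, 2.57, 3.01, 3.14, 3.14, 3.14].

INTERFACE

Orientations are given as a unit quaternion [x, y, z, w].
In Python, from station import * gives the robot as it stands.
- The arm moves only by the tool step_arm, never from a script. Its argument "steps" is text: rows parted by semicolons, each of 6 numbers parted by spaces: the shift along the tool's x, y, z in m, then the turn, a rotation vector about the tool's x, y, z in rad. In form: dx dy dz rx ry rz; .... A call has exactly 5 rows; each row shifts and turns the commanded pose from where the row before left it, along the tool's axes as they then stand; what a row does not reach is not made up. A row lasts 1/8 s, in which the tool goes at most 62.5 mm and 10.7 degrees, less where a joint would pass 70% of its speed; a pose out of reach is approached as far as the arm can. A call is refused whole if a number of a shift passes 0.0625 or a number of a turn 0.188, either way. A call with a gripper value outside its range is refused whole. "jaw" is the opening in per cent of the stroke, from 0 (shut) to 100 (fully open), set as the call begins (left out, the last holds). The fingers move at their own pace and stop on an object; the grip force is fixed at half the most. Time passes only in rows, so rows that do not move let the fingers close, or fill a call up. It gives the time, the measured TCP pose, the force, the opening and the grip force at its end, in the units of the state.
- observe(): the state, without advancing time (a new reading comes with each control period).
- snapshot(name): name is "scene" or "top" or "wrist"; returns the picture (480x640x3 uint8, red, green, blue); there is no depth.
- camera_info(name): a dict with "mtx" (3x3 intrinsics, pixels), "origin" and "orientation" of the camera in the world. Camera axes: x right, y down, z forward; pixel columns grow to the right and rows downward; lengths in m; the calibration is good to about 2 mm. The wrist camera is an equidistant fisheye: a pixel r from the principal point sees the ray r / f radians off the axis. A picture is of the moment at which its call begins: read the wrist's pose just before it. camera_info takes no time and is no camera call; for the wrist camera it gives the pose at the moment of the call.
- sign_off(): hands the job in; it is judged then, once.
The state is a dict: "t": time; "qpos": joint angles; "joint_vel": joint speeds; "effort": joint torques, N m; "position": TCP position; "tcp_rot": TCP orientation; "contact_force": force on the tool from outside, world axes, zero at the start; "wrist_torque": the same for the moment, N m; "finger_gap": opening from 0.0 (shut) to 1.0 (fully open); "grasp_force": force on a finger pad.
Only numpy, scipy, OpenCV 4.12 (cv2) and the standard library are available. Lean on these libraries where they do the work, as an engineer would, in place of code of your own. Each camera call takes 0.05 s, during which the arm holds its last target. There are 200 camera calls.

## Working session

There is one attempt and no reset: what is moved stays moved. The work goes in short steps, Python scripts to look and compute and a tool call to move; the robot and the scene stay as the last step left them, time stands still between calls to the robot, and variables do not carry over. Pictures are saved under pics/ and viewed, at most 10 in all, crops included, and the job is handed in when it is done.

Besides the shell and the picture viewer there is one more tool, called after ">>>" as name(argument=value, ...) on one line, values as JSON. step_arm: Moves the arm, as the interface text tells. Its arguments: {"type":"object","properties":{"steps":{"type":"string"},"jaw":{"type":"number"}},"required":["steps"]}

```bash
mkdir -p pics
python3 - <<'E'
from station import *
import cv2
print(observe())
for n in ("scene","top","wrist"):
    i=camera_info(n); print(n,i)
    cv2.imwrite(f"pics/{n}0.png",snapshot(n)[:,:,::-1])
E
```

```text
{'t': 0.0, 'qpos': array([ 1.04791044e+00,  2.21266466e-01,  1.52766751e+00,  3.94398610e-05,
        1.39472004e+00, -1.26077559e-01]), 'joint_vel': array([ 1.93235621e-03, -1.93985411e-04, -1.32787910e-03,  9.55210508e-05,
        1.06572685e-03, -6.82778396e-04]), 'effort': array([-8.58342464e-04, -4.96903932e+01, -3.89388943e+01, -3.53779342e-04,
        1.12513141e-02,  7.53932852e-06]), 'position': array([0.24116666, 0.57582457, 0.19464451]), 'tcp_rot': array([ 1.97108355e-01,  9.80381168e-01, -9.70706327e-04, -3.46997403e-04]), 'contact_force': array([-0.06982483, -0.85027646, -0.29793853]), 'wrist_torque': array([ 0.02825791,  0.03613436, -0.01139787]), 'grasp_force': 0.0, 'finger_gap': 1.0004979173071633}
scene {'mtx': array([[508.52594202,   0.        , 323.30357788],
       [  0.        , 508.52594202, 240.63639865],
       [  0.        ,   0.        ,   1.        ]]), 'origin': array([ 0.11711568, -0.64759071,  1.08012018]), 'orientation': array([ 0.90950583, -0.210167  ,  0.08039779, -0.34952135])}
top {'mtx': array([[541.20749673,   0.        , 325.54802242],
       [  0.        , 541.20749673, 237.64123469],
       [  0.        ,   0.        ,   1.        ]]), 'origin': array([0.36851958, 0.13871551, 1.59633961]), 'orientation': array([-0.70496241,  0.7075371 , -0.03383753,  0.03569699])}
wrist {'mtx': array([[371.64829954,   0.        , 317.78920688],
       [  0.        , 371.64829954, 242.31296969],
       [  0.        ,   0.        ,   1.        ]]), 'origin': array([0.17901616, 0.60253824, 0.37288817]), 'orientation': array([0.82494866, 0.54896211, 0.07421391, 0.11221677])}
```

View pics/top0.png

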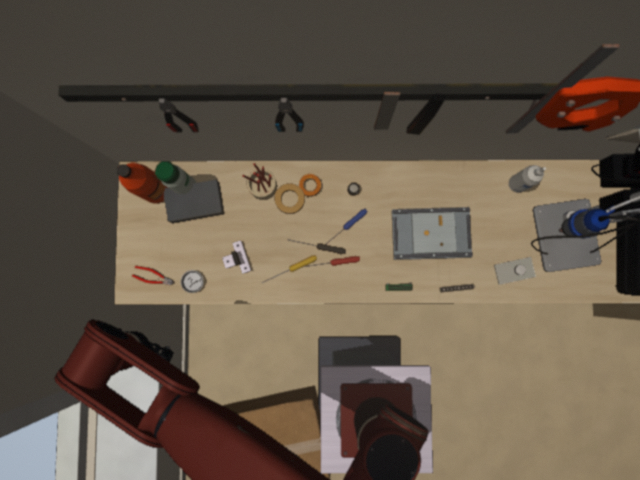

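View pics/scene0.png

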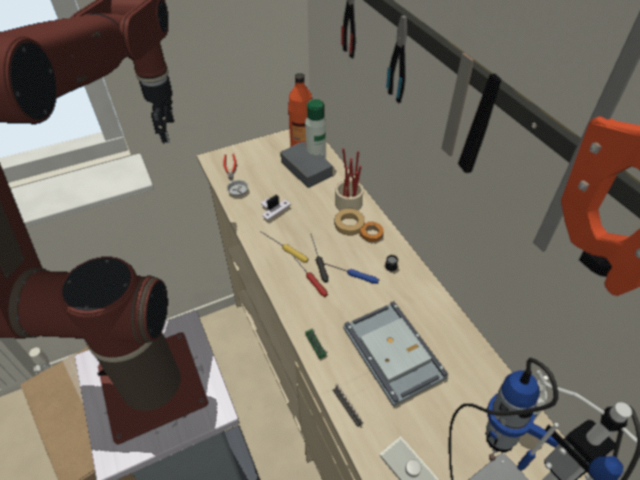

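The top view shows the stage near (238,257), the bed near (432,233), dish (193,281), loupe (354,188) and hex set (399,287). I'll enlarge the first two.

```bash
cat > h.py <<'E'
from station import *
import numpy as np, cv2
from scipy.spatial.transform import Rotation as R
def ray(n,u,v,info=None):
    i=info or camera_info(n); K=i["mtx"]; x=(u-K[0,2])/K[0,0]; y=(v-K[1,2])/K[1,1]
    if n=="wrist":
        r=np.hypot(x,y)+1e-12; d=np.array([np.sin(r)*x/r,np.sin(r)*y/r,np.cos(r)])
    else: d=np.array([x,y,1.])
    return np.array(i["origin"]),R.from_quat(i["orientation"]).apply(d)
def onz(n,u,v,z,info=None):
    o,d=ray(n,u,v,info); return o+d*(z-o[2])/d[2]
E
python3 - <<'E'
from h import *
t=cv2.imread("pics/top0.png")
a=cv2.resize(t[232:282,210:270],None,fx=6.6,fy=6.6,interpolation=cv2.INTER_CUBIC)
b=cv2.resize(t[200:268,382:482],None,fx=6,fy=6,interpolation=cv2.INTER_CUBIC)
cv2.imwrite("pics/ca.png",np.vstack([np.pad(a,((0,0),(0,600-a.shape[1]),(0,0)))[:190+140],])) 
cv2.imwrite("pics/c.png",np.hstack([cv2.resize(a,(390,408)),cv2.resize(b,(408,408))])) 
for n,u,v,z in [("stage",238,257,.05),("bed",432,233,.03),("dish",193,281,.01),("loupe",354,188,.03),("hex",399,287,.01)]:
    print(n,onz("top",u,v,z))
E
```

```text
stage [0.46641198 0.39330134 0.05      ]
bed [ 0.53551231 -0.16715598  0.03      ]
dish [0.39915032 0.53066754 0.01      ]
loupe [0.66917288 0.05856632 0.03      ]
hex [ 0.37955308 -0.0712064   0.01      ]
```

View pics/c.png

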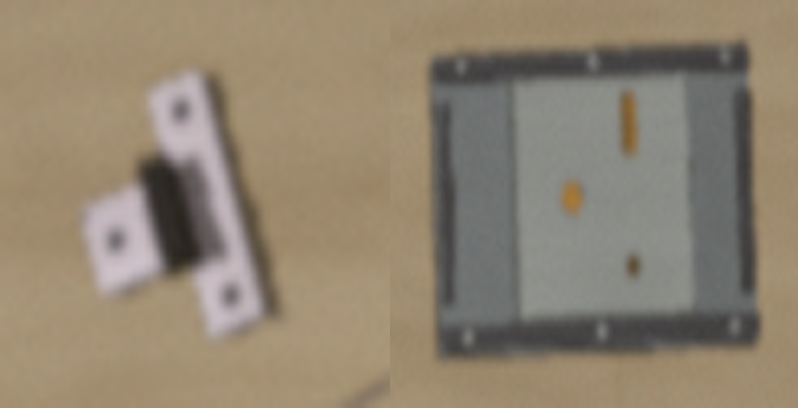

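Left: stage with crossbar dots at (180,110) and (232,294) and stem dot at (115,240), stem towards world +y. Right: groove at (629,122), flat at (571,197), cone at (633,265), so the base faces the same way within ~20°.

```bash
cat >> h.py <<'E'
def plan(target,yaw_y):
    """tool-axis shift/turn to bring TCP to target with tool y at world yaw yaw_y (rad), pointing down"""
    s=observe(); r=R.from_quat(s["tcp_rot"])
    y=np.array([np.cos(yaw_y),np.sin(yaw_y),0]); z=np.array([0,0,-1.]); x=np.cross(y,z)
    g=R.from_matrix(np.c_[x,y,z])
    return r.inv().apply(np.array(target)-s["position"]),(r.inv()*g).as_rotvec()
E
python3 - <<'E'
from h import *
ca=lambda u,v:(210+u/6.5-.5+.08,232+v/8.16-.5+.06); cb=lambda u,v:(382+(u-390)/4.08-.4,200+v/6-.4)
P=[onz("top",*ca(*p),.018)[:2] for p in [(232,294),(180,110),(115,240)]]
B=[onz("top",*cb(*p),.03)[:2] for p in [(633,265),(629,122),(571,197)]]
for Q in (P,B):
    x=Q[1]-Q[0]; y=Q[2]-(Q[0]+Q[1])/2
    print(np.round(Q,4).tolist(),"lens",np.linalg.norm(x),np.linalg.norm(y),"yaw",np.degrees(np.arctan2(x[1],x[0])),np.degrees(np.arctan2(-y[0],y[1])),"grip",(Q[0]+Q[1])/2+y/3)
C=[onz("top",*cb(*p),.0)[:2] for p in [(432,60),(746,45),(757,345),(441,355)]]
print(np.round(C,4).tolist(), np.mean(C,0), [np.degrees(np.arctan2(*(-(a-b))[[0,1]]*[1,1])) for a,b in ((C[0],C[1]),(C[3],C[2]))])
try: print(tcp_to_grasp)
except Exception as e: print(e)
import station; print([k for k in dir(station) if k[0]!='_'])
E
```

```text
[[0.4374, 0.377], [0.5035, 0.4011], [0.4569, 0.4298]] lens 0.07034974632447309 0.04289730631409186 yaw 20.088482994120934 18.39100557813542 grip [0.46596407 0.40262288]
[[0.504, -0.193], [0.5737, -0.1919], [0.5372, -0.1496]] lens 0.06976967238589252 0.04283153736374765 yaw 0.9442389350501038 2.1674477383716417 grip [ 0.53831708 -0.17817233]
[[0.6092, -0.0552], [0.6159, -0.2845], [0.4667, -0.288], [0.4627, -0.0595]] [ 0.53862763 -0.17180937] [np.float64(178.34617088170648), np.float64(178.97641692180792)]
0.0187
['MotionError', 'camera_info', 'observe', 'sign_off', 'snapshot', 'tcp_to_grasp']
```

```bash
python3 -c "
from h import *
print(plan([.466,.4025,.13],np.radians(109.5)))"
```

```text
(array([-0.27431154, -0.07306138,  0.06500083]), array([-1.36396188e-03, -7.29956462e-04, -7.37152713e-01]))
```

>>> step_arm(steps="-0.055 -0.0146 0.013 0 0 0;-0.055 -0.0146 0.013 0 0 0;-0.055 -0.0146 0.013 0 0 0;-0.055 -0.0146 0.013 0 0 0;-0.054 -0.0146 0.013 0 0 0")

```text
t: 0.78
position: [0.4672, 0.4018, 0.1302]
tcp_rot: [0.197, 0.98, -0.0, -0.0]
contact_force: [0.2, 1.0, -0.2]
finger_gap: 1.0
grasp_force: 0.0
```

>>> step_arm(steps="0 0 0 0 0 -0.184;0 0 0 0 0 -0.184;0 0 0 0 0 -0.184;0 0 0 0 0 -0.184;0 0 0 0 0 0")

```text
t: 1.4
position: [0.4658, 0.403, 0.1304]
tcp_rot: [-0.168, 0.986, -0.0, -0.0]
contact_force: [-0.4, 0.3, -0.4]
finger_gap: 0.997
grasp_force: 0.0
```

```bash
python3 -c "
from h import *
print(plan([.466,.4025,.13],np.radians(109.5)))
i=camera_info('wrist')
cv2.imwrite('pics/w1.png',snapshot('wrist')[:,:,::-1]);print(i)"
```

```text
(array([ 1.96857214e-06, -5.71062678e-04,  4.06834958e-04]), array([-0.00019519, -0.00068748, -0.00282597]))
{'mtx': array([[371.64829954,   0.        , 317.78920688],
       [  0.        , 371.64829954, 242.31296969],
       [  0.        ,   0.        ,   1.        ]]), 'origin': array([0.40211921, 0.38101843, 0.30853667]), 'orientation': array([0.57298151, 0.80843387, 0.10999953, 0.07763358])}
```

View pics/w1.png

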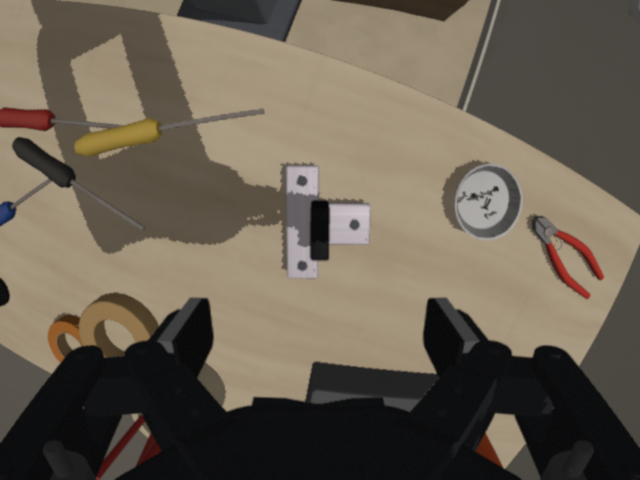

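Wrist view: stage dots at (302,181) cone end, (302,266) groove end, (354,225) stem; the grip bar is at (320,230).

```bash
python3 -c "
from h import *
i=camera_info('wrist')
Q=[onz('wrist',u,v,.018,i)[:2] for u,v in [(302,181),(302,266),(354,225)]]
x=Q[1]-Q[0]; y=Q[2]-(Q[0]+Q[1])/2
g=(Q[0]+Q[1])/2+y/3
print(np.linalg.norm(x),np.linalg.norm(y),np.degrees(np.arctan2(x[1],x[0])),np.degrees(np.arctan2(-y[0],y[1])),g, onz('wrist',320,201,.052,i),onz('wrist',320,258,.052,i))
print(plan([*g,.023],np.radians(109.5)))
"
```

```text
0.07016838945755323 0.041835918449507965 18.65457350058666 18.813671252919168 [0.46379217 0.4041876 ] [0.44038363 0.3963353  0.052     ] [0.47975802 0.4101324  0.052     ]
(array([0.00149707, 0.00175941, 0.10746435]), array([-0.00019365, -0.00061286, -0.00494701]))
```

>>> step_arm(steps="0.0012 0.0014 0.03 0 0 0.008;0 0 0.03 0 0 0;0 0 0.025 0 0 0;0 0 0.015 0 0 0;0 0 0.0075 0 0 0")

```text
t: 2.08
position: [0.4641, 0.4039, 0.0225]
tcp_rot: [-0.164, 0.986, -0.0, -0.0]
contact_force: [0.5, -0.2, -0.4]
finger_gap: 0.999
grasp_force: 0.0
```

>>> step_arm(steps="0 0 0 0 0 0;0 0 0 0 0 0;0 0 0 0 0 0;0 0 0 0 0 0;0 0 0 0 0 0", jaw=0)

```text
t: 2.7
position: [0.4646, 0.4042, 0.0235]
tcp_rot: [-0.165, 0.986, 0.0, 0.0]
contact_force: [0.1, -0.7, -0.5]
finger_gap: 0.002
grasp_force: 0.0
```

>>> step_arm(steps="0 0 0 0 0 0;0 0 0 0 0 0;0 0 -0.002 0 0 0;0 0 -0.004 0 0 0;0 0 -0.006 0 0 0")

```text
t: 3.32
position: [0.4644, 0.4041, 0.0356]
tcp_rot: [-0.165, 0.986, -0.0, -0.0]
contact_force: [0.9, -0.2, 0.1]
finger_gap: 0.001
grasp_force: 0.0
```

The jaws closed on nothing, so I'll look.

```bash
python3 -c "
from h import *
print(observe()['finger_gap'])
cv2.imwrite('pics/w2.png',snapshot('wrist')[:,:,::-1])"
```

```text
0.0005674553020149464
```

View pics/w2.png

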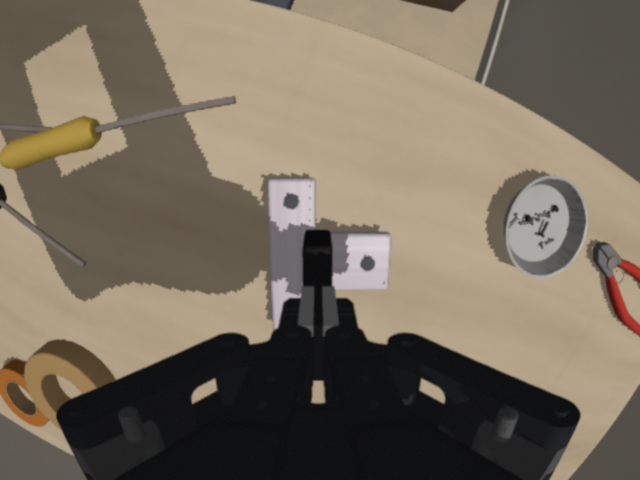

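```bash
python3 -c "
from h import *
i=camera_info('wrist');s=observe();print(s['position'],i['origin'])
a=onz('wrist',291,201,.018,i);b=onz('wrist',367,263,.018,i);print(a,b,np.linalg.norm(a-b), 'expected',np.hypot(35,42))
d=b-a; print('yaw',np.degrees(np.arctan2(d[1],d[0])-np.arctan2(42,35)))
print(onz('wrist',317,232,.052,i),onz('wrist',317,285,.052,i))
def proj(p):
    c=R.from_quat(i['orientation']).inv().apply(np.array(p)-i['origin']); K=i['mtx']
    th=np.arctan2(np.hypot(c[0],c[1]),c[2]); q=c[:2]/np.hypot(c[0],c[1])*th*K[0,0]; return q+K[:2,2]
print('tcp',proj(s['position']),'back',proj(s['position']+[0,0,.04]))
"
```

```text
[0.46504468 0.4045652  0.03674247] [0.40087744 0.38272713 0.21471472]
[0.43566161 0.37973947 0.018     ] [0.45515498 0.43089426 0.018     ] 0.05474307535749202 expected 54.67174773134658
yaw 18.945412591968736
[0.43931752 0.39576747 0.052     ] [0.46366073 0.40412793 0.052     ]
tcp [316.95697962 276.38152018] back [316.85994851 310.85000546]
```

The stage hasn't moved. I'll check the finger/bar geometry from the other camera.

```bash
python3 -c "
from h import *
s=snapshot('scene')[:,:,::-1]; w=cv2.imread('pics/w2.png')
a=cv2.resize(s[150:240,230:320],(400,400),interpolation=cv2.INTER_CUBIC)
b=cv2.resize(w[220:350,255:385],(400,400),interpolation=cv2.INTER_CUBIC)
b=cv2.convertScaleAbs(b,alpha=2.0,beta=20)
cv2.imwrite('pics/c2.png',np.hstack([a,b]));print(observe())"
```

```text
{'t': 3.425, 'qpos': array([ 5.88102364e-01,  3.56804237e-01,  1.67557472e+00, -7.02913149e-07,
        1.10729537e+00, -1.31390279e+00]), 'joint_vel': array([-0.00058131,  0.0092866 ,  0.00716114,  0.0005564 , -0.01098744,
       -0.00075132]), 'effort': array([ 4.06684424e-02, -5.09508920e+01, -3.37764752e+01,  2.91187398e-04,
        1.42568769e-01,  1.49010805e-05]), 'position': array([0.46517428, 0.40465467, 0.03653416]), 'tcp_rot': array([-1.64848585e-01,  9.86318419e-01,  3.93009106e-04,  8.74952066e-04]), 'contact_force': array([-0.19722087, -0.14150822, -0.20500396]), 'wrist_torque': array([0.02573413, 0.01849532, 0.04244962]), 'grasp_force': 0.0, 'finger_gap': -0.0027127299439895394}
```

View pics/c2.png

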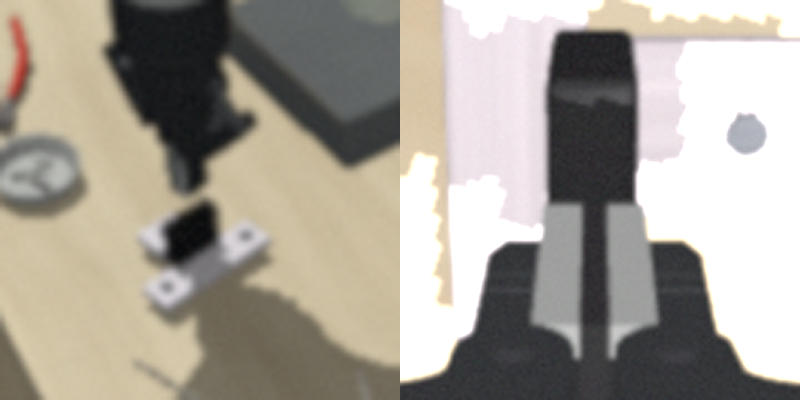

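The scene view shows the shut fingertips at crop (185,190), hovering above the bar top at (190,215). The reported height is therefore off. I'll measure it.

```bash
python3 -c "
from h import *
for u,v in [(271.6,192.7),(270.5,193),(272.7,197)]:
    o,d=ray('scene',u,v)
    p=np.array([.465,.4045]); t=((p-o[:2])@d[:2])/(d[:2]@d[:2]); print(o+t*d)
s=observe();i=camera_info('scene')
def proj(p):
    c=R.from_quat(i['orientation']).inv().apply(np.array(p)-i['origin']); c=i['mtx']@c; return c[:2]/c[2]
print('tcp px',proj([.465,.4046,.0365]),'bar top',proj([.464,.404,.052]),'dots',proj([.455,.431,.018]),proj([.4356,.3797,.018]),proj([.495,.402,.018]))
"
```

```text
[0.46222294 0.40541015 0.07153113]
[0.45910969 0.40641124 0.07077693]
[0.46404452 0.40481498 0.05416911]
tcp px [273.46951292 201.30975783] bar top [272.84560021 197.71467689] dots [267.53666354 201.34138124] [267.89220015 214.12832391] [283.48709807 203.28911125]
```

Both views put the real fingertips about 30 mm above the reported TCP. I'll touch the bar's top (known at 52 mm) gently with shut fingers to measure the offset.

>>> step_arm(steps="0 0 0.006 0 0 0;0 0 0.006 0 0 0;0 0 0.0015 0 0 0;0 0 0.001 0 0 0;0 0 0 0 0 0")

```text
t: 4.05
position: [0.4644, 0.4041, 0.0207]
tcp_rot: [-0.165, 0.986, -0.0, -0.0]
contact_force: [-0.0, 0.1, 0.2]
finger_gap: -0.005
grasp_force: 0.0
```

>>> step_arm(steps="0 0 0.001 0 0 0;0 0 0.001 0 0 0;0 0 0.001 0 0 0;0 0 0 0 0 0;0 0 0 0 0 0")

```text
t: 4.68
position: [0.4644, 0.4041, 0.0178]
tcp_rot: [-0.165, 0.986, -0.0, -0.0]
contact_force: [0.7, 0.6, -0.6]
finger_gap: -0.001
grasp_force: 0.0
```

>>> step_arm(steps="0 0 0.001 0 0 0;0 0 0.001 0 0 0;0 0 0.001 0 0 0;0 0 0 0 0 0;0 0 0 0 0 0")

```text
t: 5.3
position: [0.4647, 0.4044, 0.0162]
tcp_rot: [-0.165, 0.986, 0.0, 0.0]
contact_force: [-2.5, -2.4, 8.6]
finger_gap: 0.001
grasp_force: 4.2
```

```bash
python3 -c "
from h import *
s=snapshot('scene')[:,:,::-1]; w=snapshot('wrist')[:,:,::-1]
a=cv2.resize(s[165:225,240:300],(400,400),interpolation=cv2.INTER_CUBIC)
b=cv2.resize(w[200:360,240:400],(400,400),interpolation=cv2.INTER_CUBIC)
b=cv2.convertScaleAbs(b,alpha=2.0,beta=20)
cv2.imwrite('pics/c3.png',np.hstack([a,b]));print(observe()['position'],observe()['contact_force'])"
```

```text
[0.46476127 0.4044115  0.01615485] [-2.08033026 -1.77089672  8.46126079]
```

View pics/c3.png

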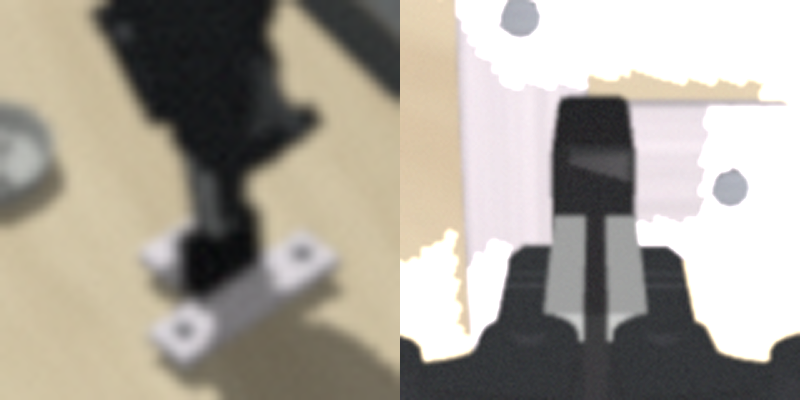

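Contact at a reported 16.8 mm against the true 52 mm means the tips sit ~35 mm above the reported TCP; laterally they are centred on the bar (593 px on 593 px in the crop). I'll back off, open, and go down to a reported -12.5 mm.

>>> step_arm(steps="0 0 -0.01 0 0 0;0 0 -0.01 0 0 0;0 0 -0.005 0 0 0;0 0 0 0 0 0;0 0 0 0 0 0", jaw=100)

```text
t: 6.02
position: [0.4642, 0.404, 0.0395]
tcp_rot: [-0.165, 0.986, -0.0, -0.0]
contact_force: [0.1, 0.6, -1.5]
finger_gap: 0.997
grasp_force: 0.0
```

>>> step_arm(steps="0 0 0.015 0 0 0;0 0 0.015 0 0 0;0 0 0.012 0 0 0;0 0 0.01 0 0 0;0 0 0 0 0 0")

```text
t: 6.65
position: [0.4636, 0.4035, -0.0136]
tcp_rot: [-0.165, 0.986, -0.0, -0.001]
contact_force: [-0.1, 0.2, -0.2]
finger_gap: 1.001
grasp_force: 0.0
```

>>> step_arm(steps="0 0 0 0 0 0;0 0 0 0 0 0;0 0 0 0 0 0;0 0 0 0 0 0;0 0 0 0 0 0", jaw=0)

```text
t: 7.28
position: [0.465, 0.4043, -0.0117]
tcp_rot: [-0.165, 0.986, 0.0, 0.001]
contact_force: [0.1, -0.8, 3.2]
finger_gap: 0.147
grasp_force: 59.8
```

Gripped (59.8 N). Lift and check.

>>> step_arm(steps="0 0 -0.005 0 0 0;0 0 -0.015 0 0 0;0 0 -0.02 0 0 0;0 0 -0.02 0 0 0;0 0 -0.02 0 0 0")

```text
t: 7.9
position: [0.4649, 0.4044, 0.07]
tcp_rot: [-0.165, 0.986, 0.0, 0.001]
contact_force: [0.7, -0.1, -4.5]
finger_gap: 0.151
grasp_force: 59.1
```

```bash
python3 -c "
from h import *
print(observe()['contact_force'],observe()['finger_gap'],observe()['position'])
p,r=plan([.5383,-.178,.07],np.radians(91.5)); print(p,r)
# offset of TCP from stage grip: look at dots now
cv2.imwrite('pics/w4.png',snapshot('wrist')[:,:,::-1])
"
```

```text
[ 0.73771182 -0.10429325 -4.53250744] 0.15118052565518225 [0.46485769 0.40442157 0.06999254]
[ 1.19937485e-01 -5.74650774e-01 -3.85392030e-04] [0.00057678 0.00132166 0.30501648]
```

>>> step_arm(steps="0.0133 -0.055 0 0 0 0;0.0133 -0.055 0 0 0 0;0.0133 -0.055 0 0 0 0;0.0133 -0.055 0 0 0 0;0.0133 -0.055 0 0 0 0")

```text
t: 8.57
position: [0.4913, 0.1208, 0.0686]
tcp_rot: [-0.165, 0.986, -0.0, 0.001]
contact_force: [1.2, 0.7, -3.7]
finger_gap: 0.153
grasp_force: 59.9
```

>>> step_arm(steps="0.0133 -0.055 0 0 0 0;0.0133 -0.055 0 0 0 0;0.0133 -0.055 0 0 0 0;0.0133 -0.055 0 0 0 0;0 0 0 0 0 0.15")

```text
t: 9.2
position: [0.5131, -0.1074, 0.069]
tcp_rot: [-0.087, 0.996, -0.001, 0.001]
contact_force: [1.0, 1.8, -3.7]
finger_gap: 0.156
grasp_force: 60.5
```

>>> step_arm(steps="0 0 0 0 0 0.155;0 0 0 0 0 0;0 0 0 0 0 0;0 0 0 0 0 0;0 0 0 0 0 0")

```text
t: 9.82
position: [0.5122, -0.1027, 0.0679]
tcp_rot: [-0.014, 1.0, -0.0, 0.0]
contact_force: [0.1, -0.2, -5.0]
finger_gap: 0.158
grasp_force: 60.5
```

```bash
python3 -c "
from h import *
import json
i=camera_info('wrist'); json.dump({k:np.array(v).tolist() for k,v in i.items()},open('w5.json','w'))
print(plan([.5383,-.178,.07],np.radians(91.5)),i['origin'])
w=snapshot('wrist')[:,:,::-1]
cv2.imwrite('pics/w5.png',w)
t=cv2.imread('pics/w4.png')[180:380,220:420]
cv2.imwrite('pics/c5.png',np.hstack([w,np.vstack([cv2.resize(t,(160,160)),np.zeros((320,160,3),np.uint8)])]))
"
```

```text
(array([-0.02397602, -0.07601523, -0.00212849]), array([-4.98690061e-05,  2.27323246e-05,  1.30020863e-03])) [ 0.44464357 -0.10426083  0.24592791]
```

View pics/c5.png

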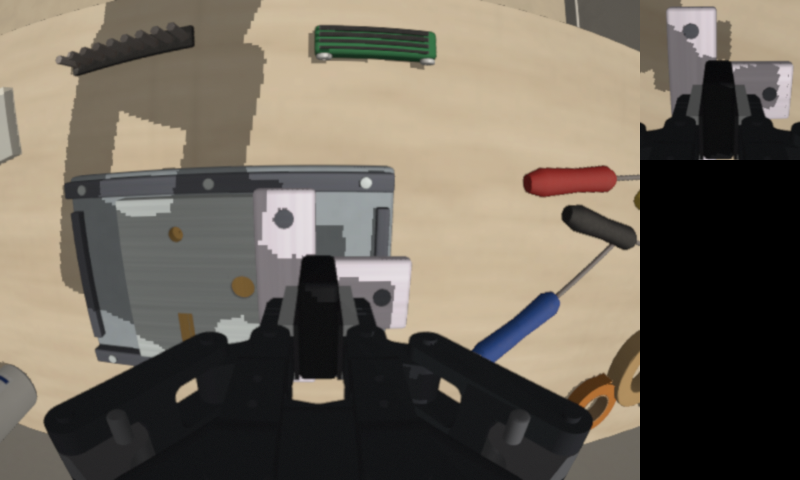

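Seats are visible: cone (176,233), flat (242,287), groove's near end (186,315). The held stage's dots are at (284,219) cone end and (382,297) stem.

```bash
python3 -c "
from h import *
import json
i=json.load(open('w5.json')); i={k:np.array(v) for k,v in i.items()}
f=lambda a,b:np.degrees(np.arctan2((b-a)[1],(b-a)[0])-np.arctan2(42,35))
rot=lambda d,v:R.from_euler('z',d,degrees=True).apply(v)
s=observe()['position']
for nm,p,q,zs in [('seat',(176,233),(242,287),(.03,.028)),('stage',(284,219),(382,297),(.098,.098))]:
    a=onz('wrist',*p,zs[0],i);b=onz('wrist',*q,zs[1],i); y=f(a,b)
    m=(a+b)/2; g=m+rot(y,[17.5e-3,-7e-3,0])
    print(nm,a,b,np.linalg.norm((b-a)[:2]),'yaw',y,'grip',g)
print('tcp',s)
for n in [(102,348),(80,200),(380,167),(66,188),(394,180)]: print(onz('wrist',*n,.02,i))
"
```

```text
seat [ 0.50087957 -0.19178697  0.03      ] [ 0.53615391 -0.15020723  0.028     ] 0.05452664038192158 yaw -0.5041648620163172 grip [ 0.53595446 -0.17815082  0.029     ]
stage [ 0.47617775 -0.11704059  0.098     ] [ 0.50976493 -0.07416027  0.098     ] 0.05446852863358167 yaw 1.7347837928247734 grip [ 0.51067523 -0.10206744  0.098     ]
tcp [ 0.51225545 -0.10271717  0.06783043]
[ 0.60095603 -0.27473083  0.02      ]
[ 0.4807131  -0.27221543  0.02      ]
[ 0.45852397 -0.06567633  0.02      ]
[ 0.47166964 -0.28479574  0.02      ]
[ 0.46612328 -0.05645241  0.02      ]
```

>>> step_arm(steps="-0.008 -0.0256 0 0 0 0;-0.008 -0.0256 0 0 0 0;-0.0077 -0.0256 0.01 0 0 0.007;0 0 0.015 0 0 0;0 0 0.012 0 0 0")

```text
t: 10.5
position: [0.537, -0.1783, 0.0294]
tcp_rot: [-0.01, 1.0, 0.001, -0.001]
contact_force: [0.7, 0.4, -5.1]
finger_gap: 0.152
grasp_force: 60.7
```

>>> step_arm(steps="0 0 0.004 0 0 0;0 0 0 0 0 0;0 0 0 0 0 0;0 0 0 0 0 0;0 0 0 0 0 0")

```text
t: 11.12
position: [0.5382, -0.1791, 0.0272]
tcp_rot: [-0.01, 1.0, -0.0, 0.0]
contact_force: [-1.5, -0.6, -3.2]
finger_gap: 0.153
grasp_force: 60.7
```

```bash
python3 -c "
from h import *
i=camera_info('wrist'); s=observe(); print(s['position'],s['contact_force'])
c=s['position']+R.from_quat(s['tcp_rot']).apply([0,0,0]); print(np.degrees(np.arctan2(*R.from_quat(s['tcp_rot']).apply([0,1,0])[[1,0]])))
"
```

```text
[ 0.53820401 -0.17912957  0.02722092] [-1.48865934 -0.59777628 -3.23571376]
91.10645733149535
```

>>> step_arm(steps="0 0 0.003 0 0 0;0 0 0.002 0 0 0;0 0 0.0015 0 0 0;0 0 0 0 0 0;0 0 0 0 0 0")

```text
t: 11.75
position: [0.5379, -0.1791, 0.0203]
tcp_rot: [-0.01, 1.0, 0.0, -0.0]
contact_force: [-0.0, -0.2, -4.8]
finger_gap: 0.154
grasp_force: 60.8
```

>>> step_arm(steps="0 0 0.001 0 0 0;0 0 0.001 0 0 0;0 0 0 0 0 0;0 0 0 0 0 0;0 0 0 0 0 0")

```text
t: 12.38
position: [0.5379, -0.179, 0.0183]
tcp_rot: [-0.01, 1.0, -0.0, 0.0]
contact_force: [-0.1, 0.8, -4.3]
finger_gap: 0.15
grasp_force: 60.8
```

>>> step_arm(steps="0 0 0.0007 0 0 0;0 0 0.0007 0 0 0;0 0 0 0 0 0;0 0 0 0 0 0;0 0 0 0 0 0")

```text
t: 13.0
position: [0.538, -0.1791, 0.0169]
tcp_rot: [-0.01, 1.0, -0.0, 0.0]
contact_force: [0.4, 0.4, -4.3]
finger_gap: 0.153
grasp_force: 60.7
```

>>> step_arm(steps="0 0 0.0005 0 0 0;0 0 0.0005 0 0 0;0 0 0 0 0 0;0 0 0 0 0 0;0 0 0 0 0 0")

```text
t: 13.62
position: [0.5381, -0.1789, 0.016]
tcp_rot: [-0.01, 1.0, 0.0, 0.0]
contact_force: [-0.3, 1.6, -1.8]
finger_gap: 0.154
grasp_force: 61.0
```

>>> step_arm(steps="0 0 0.0005 0 0 0;0 0 0.0003 0 0 0;0 0 0 0 0 0;0 0 0 0 0 0;0 0 0 0 0 0")

```text
t: 14.25
position: [0.5382, -0.179, 0.0158]
tcp_rot: [-0.01, 1.0, 0.0, 0.0]
contact_force: [-2.9, 3.6, 4.8]
finger_gap: 0.152
grasp_force: 62.2
```

The base pushes the stage toward -x, +y; I'll follow that lightly.

>>> step_arm(steps="0.0002 0.0003 0 0 0 0;0.0002 0.0003 0 0 0 0;0.0002 0.0003 0 0 0 0;0 0 0 0 0 0;0 0 0 0 0 0")

```text
t: 14.88
position: [0.538, -0.1785, 0.0154]
tcp_rot: [-0.01, 1.0, -0.0, 0.001]
contact_force: [2.7, 1.8, 3.1]
finger_gap: 0.153
grasp_force: 61.8
```

>>> step_arm(steps="0 0.0002 0 0 0 0;0 0.0002 0 0 0 0;0 0.0002 0 0 0 0;0 0 0 0 0 0;0 0 0 0 0 0")

```text
t: 15.5
position: [0.5378, -0.1782, 0.0154]
tcp_rot: [-0.01, 1.0, -0.001, 0.001]
contact_force: [5.0, -3.4, 2.0]
finger_gap: 0.152
grasp_force: 61.6
```

>>> step_arm(steps="-0.0002 -0.0002 0 0 0 0;-0.0002 -0.0002 0 0 0 0;0 0 0.0003 0 0 0;0 0 0 0 0 0;0 0 0 0 0 0")

```text
t: 16.12
position: [0.5378, -0.1782, 0.0153]
tcp_rot: [-0.01, 1.0, -0.0, 0.0]
contact_force: [2.4, -2.1, 5.7]
finger_gap: 0.156
grasp_force: 62.3
```

>>> step_arm(steps="0 0 0.0004 0 0 0;0 0 0.0003 0 0 0;0 0 0 0 0 0;0 0 0 0 0 0;0 0 0 0 0 0")

```text
t: 16.75
position: [0.5379, -0.1782, 0.0152]
tcp_rot: [-0.01, 1.0, -0.0, 0.0]
contact_force: [0.8, -0.7, 10.4]
finger_gap: 0.158
grasp_force: 62.9
```

Laterally captive with no sideways force. Unload and let go.

>>> step_arm(steps="0 0 -0.0007 0 0 0;0 0 -0.0006 0 0 0;0 0 0 0 0 0;0 0 0 0 0 0;0 0 0 0 0 0")

```text
t: 17.38
position: [0.5378, -0.1781, 0.0154]
tcp_rot: [-0.01, 1.0, -0.0, 0.0]
contact_force: [3.9, -3.5, 2.5]
finger_gap: 0.153
grasp_force: 61.7
```

>>> step_arm(steps="0 0 0 0 0 0;0 0 0 0 0 0;0 0 0 0 0 0;0 0 0 0 0 0;0 0 0 0 0 0", jaw=100)

```text
t: 18.0
position: [0.5375, -0.1779, 0.0153]
tcp_rot: [-0.01, 1.0, 0.0, -0.0]
contact_force: [-0.5, -0.1, 0.4]
finger_gap: 1.002
grasp_force: 0.0
```

>>> step_arm(steps="0 0 -0.02 0 0 0;0 0 -0.02 0 0 0;0 0 -0.02 0 0 0;0 0 -0.01 0 0 0;0 0 0 0 0 0")

```text
t: 18.62
position: [0.5385, -0.1784, 0.0869]
tcp_rot: [-0.01, 1.0, -0.001, 0.001]
contact_force: [-0.1, 0.3, 0.3]
finger_gap: 1.0
grasp_force: 0.0
```

```bash
python3 -c "
from h import *
import json
i=camera_info('wrist'); json.dump({k:np.array(v).tolist() for k,v in i.items()},open('w6.json','w'))
w=snapshot('wrist')[:,:,::-1]; cv2.imwrite('pics/w6.png',w)
s=snapshot('scene')[:,:,::-1]; cv2.imwrite('pics/s6.png',s)
a=cv2.resize(w[100:420,120:520],(500,400)); b=cv2.resize(s[285:415,330:460],(300,300),interpolation=cv2.INTER_CUBIC)
cv2.imwrite('pics/c6.png',np.hstack([a,np.vstack([b,np.zeros((100,300,3),np.uint8)])]));print(observe()['position'])
"
```

```text
[ 0.53730908 -0.17777602  0.08501175]
```

View pics/c6.png

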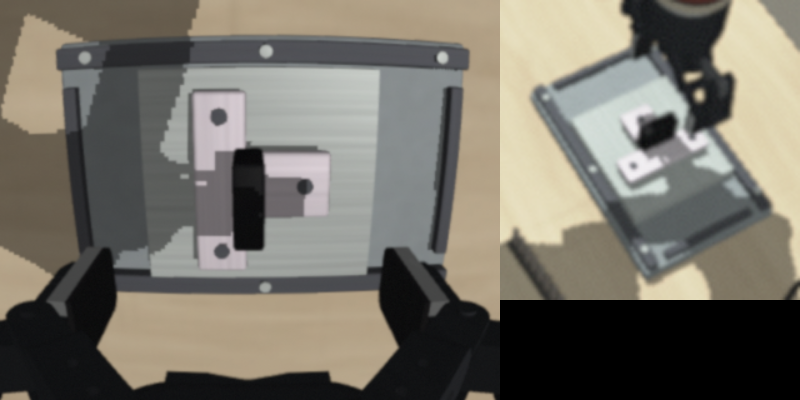

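The stage sits square between the seats (dots at crop (219,116), (221,251), (305,186)); seats all covered. The press will verify height: contact at about reported 43.8 mm if home, 46.8 mm if riding on top.

>>> step_arm(steps="0 0 0 0 0 0;0 0 0 0 0 0;0 0 0 0 0 0;0 0 0 0 0 0;0 0 0 0 0 0", jaw=0)

```text
t: 19.35
position: [0.5377, -0.1779, 0.0854]
tcp_rot: [-0.01, 1.0, 0.0, -0.0]
contact_force: [-0.2, -0.3, 0.3]
finger_gap: 0.002
grasp_force: 0.0
```

>>> step_arm(steps="0 0 0.015 0 0 0;0 0 0.012 0 0 0;0 0 0.006 0 0 0;0 0 0.002 0 0 0;0 0 0 0 0 0")

```text
t: 19.98
position: [0.5377, -0.178, 0.0504]
tcp_rot: [-0.01, 1.0, 0.0, -0.0]
contact_force: [0.7, -0.3, 0.2]
finger_gap: 0.002
grasp_force: 0.0
```

```bash
python3 -c "
from h import *
import json
i={k:np.array(v) for k,v in json.load(open('w6.json')).items()}
Q=[onz('wrist',u,v,.045,i)[:2] for u,v in [(295.2,192.8),(296.8,300.8),(364,248.8)]]
x=Q[1]-Q[0]; y=Q[2]-(Q[0]+Q[1])/2; print(np.linalg.norm(x),np.linalg.norm(y),np.degrees(np.arctan2(x[1],x[0])),(Q[0]+Q[1])/2+y/3)
print(observe()['position'])"
```

```text
0.07005614366578732 0.04221365118063871 0.9911811541493091 [ 0.53629663 -0.17743518]
[ 0.53774615 -0.17797453  0.05035658]
```

>>> step_arm(steps="0 0 0.001 0 0 0;0 0 0.001 0 0 0;0 0 0.001 0 0 0;0 0 0 0 0 0;0 0 0 0 0 0")

```text
t: 20.6
position: [0.5377, -0.1779, 0.0474]
tcp_rot: [-0.01, 1.0, 0.0, -0.0]
contact_force: [0.9, 0.5, 0.8]
finger_gap: 0.001
grasp_force: 0.0
```

>>> step_arm(steps="0 0 0.001 0 0 0;0 0 0.0007 0 0 0;0 0 0.0005 0 0 0;0 0 0 0 0 0;0 0 0 0 0 0")

```text
t: 21.22
position: [0.5377, -0.1779, 0.0452]
tcp_rot: [-0.01, 1.0, 0.0, 0.0]
contact_force: [0.2, 0.5, -0.2]
finger_gap: -0.003
grasp_force: 0.0
```

Below the riding height with no contact, so the stage is home. Now the press.

>>> step_arm(steps="0 0 0.0005 0 0 0;0 0 0.0005 0 0 0;0 0 0.0005 0 0 0;0 0 0 0 0 0;0 0 0 0 0 0")

```text
t: 21.85
position: [0.5377, -0.178, 0.0437]
tcp_rot: [-0.01, 1.0, -0.0, 0.0]
contact_force: [1.0, 0.5, 0.7]
finger_gap: -0.005
grasp_force: 0.0
```

>>> step_arm(steps="0 0 0.0004 0 0 0;0 0 0.0003 0 0 0;0 0 0 0 0 0;0 0 0 0 0 0;0 0 0 0 0 0")

```text
t: 22.48
position: [0.5379, -0.178, 0.0433]
tcp_rot: [-0.01, 1.0, -0.0, 0.0]
contact_force: [-0.8, -0.3, 4.1]
finger_gap: 0.002
grasp_force: 2.2
```

>>> step_arm(steps="0 0 0.0003 0 0 0;0 0 0.0001 0 0 0;0 0 0 0 0 0;0 0 0 0 0 0;0 0 0 0 0 0")

```text
t: 23.1
position: [0.5379, -0.1781, 0.0432]
tcp_rot: [-0.01, 1.0, -0.0, 0.0]
contact_force: [-2.8, 0.3, 7.1]
finger_gap: -0.0
grasp_force: 3.4
```

>>> step_arm(steps="0 0 0 0 0 0;0 0 0 0 0 0;0 0 0 0 0 0;0 0 0 0 0 0;0 0 0 0 0 0")

```text
t: 23.72
position: [0.5379, -0.1781, 0.0432]
tcp_rot: [-0.01, 1.0, -0.0, 0.0]
contact_force: [-2.6, 0.3, 7.0]
finger_gap: 0.002
grasp_force: 3.4
```

>>> step_arm(steps="0 0 -0.002 0 0 0;0 0 -0.01 0 0 0;0 0 -0.03 0 0 0;0 0 -0.03 0 0 0;0 0 -0.03 0 0 0")

```text
t: 24.35
position: [0.5377, -0.1779, 0.1459]
tcp_rot: [-0.01, 1.0, -0.0, 0.0]
contact_force: [1.2, 1.0, -0.1]
finger_gap: 0.001
grasp_force: 0.0
```

>>> step_arm(steps="0 0 0 0 0 0;0 0 0 0 0 0;0 0 0 0 0 0;0 0 0 0 0 0;0 0 0 0 0 0")

```text
t: 24.98
position: [0.5374, -0.1778, 0.144]
tcp_rot: [-0.01, 1.0, 0.0, -0.0]
contact_force: [0.0, -0.3, -0.4]
finger_gap: 0.0
grasp_force: 0.0
```

```bash
python3 -c "
from station import *
print(sign_off())"
```

```text
the job is handed in; nothing more can be done
None
```

The stage is on the base with contact heights matching all three balls home, let go, pressed with about 7 N for over half a second, and the hand is clear; I signed off at about 25 s, and the sign-off returned no verdict.

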